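# Zero the kitchen scale and weigh a lemon

### The job

Weigh the lemon: push the orange guard of the kitchen scale by its upright tab, round to the right until it stops, and leave it open. Then zero the scale with the bowl standing on it: push the spring switch all the way over towards the green dot, hold it there for about a second and let it spring back by itself, never pushing it towards the red dot. Last, take the lemon from between the groceries and lower it into the bowl, not dropping it from a height, with the bowl and the groceries and the mug left standing where they are.

Things in the scene. Friction and masses are not known exactly. Their poses are not given: they have to be found in the camera images.
- scale: White bench scale fixed on the worktop, 160 (x) x 310 (y) mm. Origin: centre of its underside; local x points away from its front, y to its left, z up. Left half: steel platform 150 x 145 mm, top at z = 48 mm, centred at local y = +85 mm. Right half: grey control deck, top at z = 45 mm, local x -75..75, y -140..-30 mm, with the switch at local (-30, -85) mm.
- display_edge (a point): Middle of the lower front edge of the display head, right above the switch at z = 172 mm. Head: scale's local x -27..51, y -140..-30, z 172..234 mm, on a column behind (50 mm wide, x 37..63). A tool pointing straight down cannot reach the switch under it; one leaning back by about 35 degrees (fingers pointing down and along local +x) can.
- toggle (a joint): Black paddle switch: hinge along the scale's local x through local (-30, -85, 45) mm. 0 = upright; positive leans to the scale's right (local -y), to the green dot; negative to the left, to the red dot; stops at +-0.5 rad. A spring of 0.3 N m/rad (about 4 N at the tip at full lean) brings it back to 0 when let go. Held over: above 0.35 rad.
- toggle_tip (a point): Top of the paddle switch, 40 mm above its hinge (z = 85 mm when upright). The paddle below it is 18 mm (fore and aft) x 9 mm (sideways) x 34 mm high.
- guard (a joint): Orange guard plate 88 x 88 x 5 mm, level over the switch (underside z = 92 mm), turning about an upright pin at its rear right corner. 0 = closed; grows counter-clockwise seen from above, as its free front left corner is swept to the right, to a stop at 1.75 rad; starts at 0 to 0.2. It stays where it is left (under 1 N at the tab). Open: above 1.4 rad.
- guard_tab (a point): Middle of the outer (left, when closed) face of the orange upright tab at the guard's free front left corner: tab 34 mm long along the edge, 5 mm thick, z = 92 to 116 mm; the point is at z = 104 mm. The point turns with the guard; its y axis points outwards from the face to push on.
- guard_pin (a point): Fixed point on the axis of the guard's pin, at the scale's local (5, -130) mm, z = 98 mm. The tab point is 63 mm ahead (local -x) and 80 mm to the left of it when closed.
- small_bowl: White bowl, 115 mm across, 56 mm high, wall about 4 mm, loose on the scale's platform. Origin: centre of its underside, z up.
- lemon: Yellow lemon lying among the groceries, 78 mm long (its x) x 55 mm (y) x 56 mm high, about 0.1 kg. Origin: under its middle, on the worktop at the start; it lies with its z up. Grip across its y, with the fingers straight down.
- lemon_center (a point): Middle of the lemon, 28 mm above its underside; about 40 to 48 mm above the bowl's underside when it rests in the bowl.
- monitor: Fixed black monitor behind the lemon, to keep the arm clear of. Origin under its middle, on the worktop. Screen: an upright slab, 34 mm thick (its x, -32..2 mm), 476 mm wide (its y, -238..238), from z = 50 to 422 mm; its end at local -y is the one next to the lemon. Its foot is a low round plate.
- yoghurt_pot: Yoghurt pot, 72 mm across, 71 mm high, beside the lemon; leave standing. Origin under its middle.
- beans_tin: Low food tin, 75 mm across, 58 mm high, beside the lemon; leave standing. Origin under its middle.
- spice_c: Spice jar with a mustard yellow cap, 42 mm across, 106 mm high, near one end of the lemon; leave standing. Origin under its middle.
- tea_light: Tea light, 38 mm across, 17 mm high, near the other end of the lemon; leave alone. Origin under its middle.
- coffee_jar: Jar with a red lid, 81 mm across, 145 mm high, behind or beside the scale; leave alone. Origin under its middle.
- mug_b: White mug with a small leaf pattern, 92 mm across, 123 mm with its handle, 95 mm high, behind or beside the scale; leave alone. Origin under its middle.

How it is judged:
By the outcome, as a careful person would: the job done as asked, in the order asked, and still so for the second after the job is handed in, with the robot touching nothing.
It also fails if it takes over 72 s, if anything falls off the work surface, if the arm or the gripper's body presses on something with over 40 N, if the wrist force passes 120 N, or if a joint passes its speed limit or range.

### The arm

A 6-joint arm with a two-finger parallel gripper is mounted at the origin on a cart in front of the work surface, level with it; the furniture and walls round the work are solid. World frame = base frame: x ahead of the robot, y to its left, z up, the work surface at z = 0. Lengths are in m, angles in rad, forces in N, time in s.
With the tool pointing down it reaches from about 0.3 to 0.775 m from the base axis. Payload 14.6 kg.
Tool frame: the origin (TCP) lies between the finger pads, 19 mm behind the fingertips; this is the grasp point; z points along the fingers, y is the line along which they close (so a half turn about z gives the same grasp; the last joint's range is limited). The gripper opens to 94 mm and grips with 3 to 60 N. Pads are 16 mm wide; open, the fingers measure 119 mm over their backs; the gripper's body (75 mm by 177 mm) begins 78 mm behind the grasp point.
Start: joints at [1.11, 0.3, 1.521, -0, 1.321, -0.067], TCP at [0.211, 0.508, 0.224] pointing down, gripper open.
Joint ranges: [-3.03, 3.03], [-0.79, 2.21], [0.23, 2.52], [-1.04, 4.18], [0, 3.07], [-2.55, 2.55]. Speed limits (rad/s): [2.22, 2.22, 2.57, 3.14, 3.14, 3.14].

### API

Orientations are given as [roll, pitch, yaw] about the fixed x, y, z axes, in that order (R = Rz(yaw) Ry(pitch) Rx(roll)).
In Python, from station import ctrl gives the robot as it stands. The module is installed in compiled form; this text tells all that it offers.
- The arm moves only by the tool servo_tool, never from a script. Its argument "plan" is a list of rows, each a list of 7 numbers: the opening in per cent of the stroke, from 0 (shut) to 100 (fully open), then the shift along the tool's x, y, z in m, then the turn, a rotation vector about the tool's x, y, z in rad. A call has exactly 8 rows; each row shifts and turns the commanded pose from where the row before left it, along the tool's axes as they then stand; what a row does not reach is not made up. A row lasts 1/8 s, in which the tool goes at most 62.5 mm and 10.7 degrees, less where a joint would pass 70% of its speed; a pose out of reach is approached as far as the arm can. A call with a gripper value outside its range is refused whole. The fingers move at their own pace and stop on an object; "force" is the grip in N (left out, the last holds). Time passes only in rows, so rows that do not move let the fingers close, or fill a call up. It gives the time, the measured TCP pose, the force, the opening and the grip force at its end, in the units of the state.
- ctrl.get_obs(): the state, without advancing time (a new reading comes with each control period).
- ctrl.camera(name): name is "side" or "top"; returns a dict with "pixels" (400x640x3 uint8, red, green, blue), "z_map" (400x640 float32, m along the optical axis (not along the pixel's ray), 0 where there is no reading), "mtx" (3x3 intrinsics, pixels), "dist" ([k1, k2, p1, p2, k3] as OpenCV has them; the pictures are not rectified), "pose" (4x4, takes a point from camera to world coordinates). Camera axes: x right, y up, looking along -z (the intrinsics and any distortion apply to the point x, -y, -z); pixel columns grow to the right and rows downward; lengths in m; the calibration is good to about 2 mm. A picture is of the moment at which its call begins.
- ctrl.hand_in(): hands the job in; it is judged then, once.
The state is a dict: "time_s": time; "qpos": joint angles; "joint_vel": joint speeds; "tau": joint torques, N m; "ee_pos": TCP position; "eef_rot": TCP orientation; "force": force on the tool from outside, world axes, zero at the start; "moment": the same for the moment, N m; "grip_width": finger opening in m; "grip_force": force on a finger pad.
Only numpy, scipy, OpenCV 4.12 (cv2) and the standard library are available. Lean on these libraries where they do the work, as an engineer would, in place of code of your own. Each camera call takes 0.05 s, during which the arm holds its last target. There are 200 camera calls.

## Working session

There is one attempt and no reset: what is moved stays moved. The work goes in short steps, Python scripts to look and compute and a tool call to move; the robot and the scene stay as the last step left them, time stands still between calls to the robot, and variables do not carry over. Pictures are saved under pics/ and viewed, at most 10 in all, crops included, and the job is handed in when it is done.

Besides the shell and the picture viewer there is one more tool, called as name(argument=value, ...) on one line, values as JSON. servo_tool: Moves the arm, as the interface text tells. Its arguments: {"type":"object","properties":{"plan":{"type":"array","items":{"type":"array","items":{"type":"number"}}},"force":{"type":"number"}},"required":["plan"]}

```bash
mkdir -p pics; cat > h.py <<'E'
import numpy as np, cv2
from station import ctrl
from scipy.spatial.transform import Rotation as R
def cam(n):
    c=ctrl.camera(n); np.savez('%s.npz'%n,**{k:np.asarray(v) for k,v in c.items()}); return c
def load(n): return np.load('%s.npz'%n)
def ray(c,u,v):
    p=cv2.undistortPoints(np.array([[[u,v]]],float),c['mtx'],c['dist'])[0,0]
    return np.array([p[0],-p[1],-1.])
def px(c,u,v):  # with depth
    d=float(c['z_map'][int(v),int(u)]); T=c['pose']; return T[:3,:3]@(ray(c,u,v)*d)+T[:3,3]
def atz(c,u,v,z):
    T=c['pose']; r=T[:3,:3]@ray(c,u,v); return T[:3,3]+r*(z-T[2,3])/r[2]
def cloud(c):
    H,W=c['z_map'].shape; uu,vv=np.meshgrid(np.arange(W),np.arange(H))
    p=cv2.undistortPoints(np.stack([uu,vv],-1).reshape(-1,1,2).astype(float),c['mtx'],c['dist'])[:,0]
    d=c['z_map'].reshape(-1,1); P=np.c_[p[:,0],-p[:,1],-np.ones(len(p))]*d
    T=c['pose']; P=P@T[:3,:3].T+T[:3,3]; P[d[:,0]==0]=np.nan
    return P.reshape(H,W,3)
E
python3 - <<'E'
from h import *
for n in('top','side'):
    c=cam(n); cv2.imwrite('pics/%s0.png'%n,c['pixels'][...,::-1]); print(n,c['pose'].round(3).tolist(),(c['z_map']==0).mean())
o=ctrl.get_obs(); print(o['time_s'],o['ee_pos'],o['eef_rot'],o['grip_width'])
E
```

```text
top [[0.005, 0.993, -0.114, 0.423], [-1.0, 0.004, -0.008, 0.076], [-0.007, 0.114, 0.993, 1.459], [0.0, 0.0, 0.0, 1.0]] 0.004140625
side [[-0.32, 0.531, -0.785, -0.792], [-0.947, -0.189, 0.258, 0.55], [-0.011, 0.826, 0.564, 1.086], [0.0, 0.0, 0.0, 1.0]] 0.0280625
0.1 [0.21093424 0.50771877 0.22375852] [-3.14056630e+00 -8.28074215e-05  2.74780899e+00] 0.09395778565426813
```

View pics/top0.png

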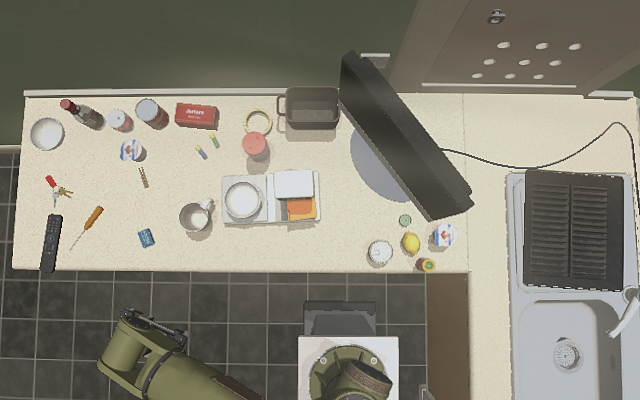

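View pics/side0.png

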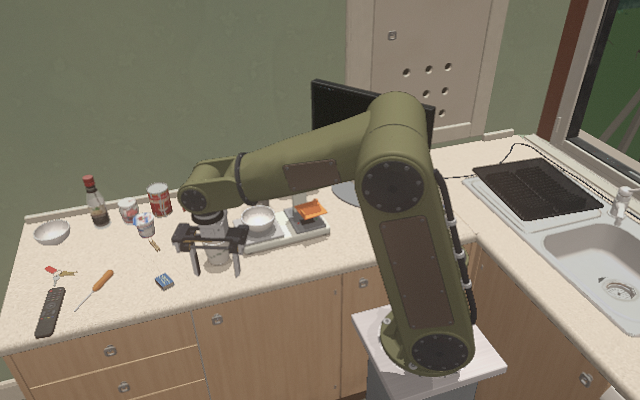

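```bash
python3 - <<'E'
from h import *
c=load('top'); im=c['pixels'][...,::-1]
a=cv2.resize(im[160:232,210:330],None,fx=6,fy=6,interpolation=cv2.INTER_CUBIC)
b=cv2.resize(im[208:280,350:470],None,fx=6,fy=6,interpolation=cv2.INTER_CUBIC)
cv2.imwrite('pics/crop1.png',np.vstack([a,b])[:, :][: ,:] if 0 else cv2.resize(np.vstack([a,b]),None,fx=.69,fy=.69))
P=cloud(c)
# height segments
from scipy import ndimage as nd
def blob(m,name):
    l,n=nd.label(m)
    for i in range(1,n+1):
        k=l==i
        if k.sum()<12: continue
        q=P[k]; v,u=np.nonzero(k); print(name,k.sum(),'px',u.min(),u.max(),v.min(),v.max(),'mean',q.mean(0).round(4),'min',q.min(0).round(3),'max',q.max(0).round(3), 'zmed',np.median(q[:,2]).round(3))
Z=P[...,2]; reg=np.zeros(Z.shape,bool); reg[90:275,170:470]=1
blob(reg&(Z>0.008)&(Z<0.3),'obj')
hsv=cv2.cvtColor(c['pixels'],cv2.COLOR_RGB2HSV)
h,s,v_=hsv[...,0],hsv[...,1],hsv[...,2]
r2=np.zeros_like(reg); r2[165:230,270:325]=1
blob(r2&(h>5)&(h<20)&(s>150),'orange')
r3=np.zeros_like(reg); r3[225:262,395:422]=1
m=r3&(h>20)&(h<35)&(s>120); blob(m,'lemon')
v,u=np.nonzero(m); q=P[m][:,:2]; w,V=np.linalg.eigh(np.cov(q.T)); print('lemon axis',V[:,1],np.sqrt(w)*4)
blob(r2&(Z>.2),'head'); 
r4=np.zeros_like(reg); r4[165:230,215:275]=1
blob(r4&(Z>.085),'bowlrim')
r5=np.zeros_like(reg); r5[165:230,215:325]=1
m=r5&(Z>.025)
cv=np.ascontiguousarray(P[r5&(Z>.02)&(Z<.06)][:,:2].astype(np.float32)); print('scale rect',cv2.minAreaRect(cv))
E
```

```text
obj 6488 px 170 448 90 222 mean [ 0.7532 -0.0076  0.1114] min [ 0.512 -0.252  0.008] max [0.955 0.599 0.3  ] zmed 0.091
obj 241 px 395 469 90 93 mean [ 0.9394 -0.282   0.0585] min [ 0.935 -0.399  0.039] max [ 0.944 -0.152  0.079] zmed 0.058
obj 1044 px 174 219 102 129 mean [0.8553 0.4918 0.0576] min [0.821 0.427 0.008] max [0.901 0.567 0.073] zmed 0.063
obj 928 px 242 271 108 162 mean [0.7685 0.2885 0.0979] min [0.705 0.25  0.008] max [0.893 0.349 0.153] zmed 0.137
obj 64 px 210 219 133 147 mean [0.7853 0.4413 0.0139] min [0.762 0.426 0.008] max [0.81  0.456 0.025] zmed 0.014
obj 61 px 195 206 146 158 mean [0.7458 0.4852 0.0143] min [0.725 0.468 0.009] max [0.765 0.505 0.023] zmed 0.015
obj 36 px 441 460 148 152 mean [ 0.7538 -0.336   0.0145] min [ 0.748 -0.373  0.009] max [ 0.761 -0.307  0.023] zmed 0.014
obj 4897 px 222 320 169 224 mean [0.582  0.2411 0.1015] min [0.505 0.089 0.01 ] max [0.676 0.404 0.242] zmed 0.067
obj 719 px 178 213 198 231 mean [0.5321 0.485  0.054 ] min [0.48  0.426 0.008] max [0.586 0.526 0.102] zmed 0.056
obj 88 px 399 410 215 225 mean [ 0.5226 -0.1851  0.01
[... 448 characters left out ...]
416 435 257 271 mean [ 0.3832 -0.2325  0.0884] min [ 0.363 -0.258  0.008] max [ 0.404 -0.217  0.112] zmed 0.104
lemon 183 px 403 419 232 253 mean [nan nan nan] min [nan nan nan] max [nan nan nan] zmed nan
lemon axis [nan nan] [nan nan]
head 1145 px 273 313 170 200 mean [0.604  0.1619 0.2322] min [0.564 0.107 0.201] max [0.646 0.219 0.242] zmed 0.233
bowlrim 28 px 273 274 172 196 mean [0.6086 0.2157 0.2309] min [0.573 0.215 0.226] max [0.639 0.219 0.235] zmed 0.232
bowlrim 266 px 223 260 181 217 mean [0.5829 0.3373 0.0973] min [0.523 0.271 0.085] max [0.635 0.386 0.11 ] zmed 0.099
scale rect ((0.589897632598877, 0.247513547539711), (0.1601458340883255, 0.31210601329803467), 2.368476152420044)
```

View pics/crop1.png

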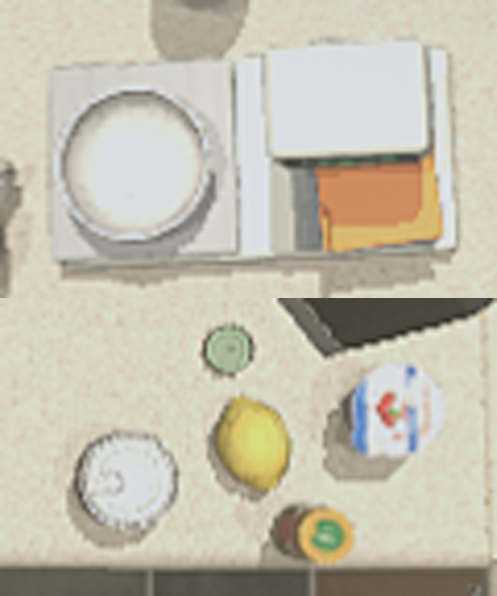

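```bash
python3 - <<'E'
from h import *
c=load('top'); P=cloud(c); px_=c['pixels'].astype(int)
a=np.deg2rad(2.37); C=np.array([.590,.2475]); M=np.array([[np.cos(a),-np.sin(a)],[np.sin(a),np.cos(a)]])
L=(P[...,:2]-C)@M*1000; Z=P[...,2]*1000
hsv=cv2.cvtColor(c['pixels'],cv2.COLOR_RGB2HSV)
s=(hsv[...,1]>100)&((hsv[...,0]<25)); s[:165]=0;s[230:]=0;s[:,:270]=0;s[:,325:]=0
print(s.sum(), hsv[210,300],px_[210,300])
for v in range(196,224,2):
    us=np.nonzero(s[v])[0]
    if len(us): print(v,us.min(),us.max(),'L',[tuple(np.r_[L[v,u],Z[v,u]].round(0)) for u in (us.min(),us.min()+1,us.min()+2,us.min()+4,us.max()-1,us.max())])
m=(hsv[...,0]>20)&(hsv[...,0]<35)&(hsv[...,1]>120); m[:225]=0;m[262:]=0;m[:,:395]=0;m[:,422:]=0
q=P[m]; q=q[np.isfinite(q).all(1)]; q=q[q[:,2]>.02]; w,V=np.linalg.eigh(np.cov(q[:,:2].T)); print('lemon',len(q),q.mean(0),V[:,1],np.sqrt(w)*4, np.percentile((q[:,:2])@V,[1,99],axis=0),q[:,2].max())
print('mid in xy',V@np.percentile(q[:,:2]@V,[1,99],axis=0).mean(0))
for n,(u0,u1,v0,v1,z0) in dict(yog=(433,457,224,245,.064),tin=(368,393,240,264,.05),spice=(416,435,257,271,.1),bowl=(215,262,172,224,.094),mon=(395,475,150,222,.3)).items():
    k=P[v0:v1+1,u0:u1+1].reshape(-1,3); k=k[k[:,2]>z0]; print(n,cv2.minEnclosingCircle(k[:,:2].astype(np.float32)), k[:,:2].min(0),k[:,2].max())
E
```

```text
571 [ 12 137 206] [206 140  95]
198 312 314 L [(np.float64(-23.0), np.float64(-136.0), np.float64(183.0)), (np.float64(-13.0), np.float64(-137.0), np.float64(100.0)), (np.float64(-12.0), np.float64(-140.0), np.float64(91.0)), (np.float64(-5.0), np.float64(-145.0), np.float64(30.0)), (np.float64(-13.0), np.float64(-137.0), np.float64(100.0)), (np.float64(-12.0), np.float64(-140.0), np.float64(91.0))]
200 287 314 L [(np.float64(-28.0), np.float64(-65.0), np.float64(200.0)), (np.float64(-28.0), np.float64(-68.0), np.float64(197.0)), (np.float64(-28.0), np.float64(-71.0), np.float64(198.0)), (np.float64(-28.0), np.float64(-76.0), np.float64(195.0)), (np.float64(-20.0), np.float64(-137.0), np.float64(102.0)), (np.float64(-19.0), np.float64(-140.0), np.float64(93.0))]
202 287 314 L [(np.float64(-22.0), np.float64(-57.0), np.float64(97.0)), (np.float64(-23.0), np.float64(-60.0), np.float64(99.0)), (np.float64(-22.0), np.float64(-63.0), np.float64(97.0)), (np.float64(-22.0), np.float64(-69.0), np.float64(93.0)), (np.float64(-25.0), np.float64(-137.0), np.float64(97.0)), (np.float64(-25.0), n
[... 3423 characters left out ...]
.08091057] [[ 0.30144899 -0.40088603]
 [ 0.34858576 -0.33421453]] 0.058097914108738324
mid in xy [ 0.44891157 -0.19800986]
yog ((0.46870824694633484, -0.3011797368526459), 0.04024354740977287) [ 0.44132739 -0.33907478] 0.07744873588279022
tin ((0.4198131263256073, -0.10169018059968948), 0.03798030689358711) [ 0.38209382 -0.1395682 ] 0.06326328332903608
spice ((0.3821840286254883, -0.23741276562213898), 0.021076781675219536) [ 0.36298552 -0.25831186] 0.11192468319701399
bowl ((0.5787650346755981, 0.329269677400589), 0.05856705829501152) [0.52275154 0.27139039] 0.1104927307981316
mon ((0.6034725904464722, -0.19039928913116455), 0.11047649383544922) [ 0.5119805  -0.27890055] 0.42836605602135447
```

```bash
cat >> h.py <<'E'
A=np.deg2rad(2.37); C2=np.array([.590,.2475])
def W(lx,ly,z): # scale-local mm -> world m
    return np.array([C2[0]+(lx*np.cos(A)-ly*np.sin(A))/1e3, C2[1]+(lx*np.sin(A)+ly*np.cos(A))/1e3, z/1e3])
def Rlean(deg,yaw=A): # tool y along scale +y, leaning
    return R.from_euler('z',yaw)*R.from_matrix(np.array([[-1,0,0],[0,1,0],[0,0,-1.]]).T)*R.from_euler('y',-deg,degrees=True)
def now():
    o=ctrl.get_obs(); return np.array(o['ee_pos']),R.from_euler('xyz',o['eef_rot']),o
def plan(legs,start=None):  # legs: (pos,Rot,nrows)
    p,r,o=now()
    if start: p,r=start
    for P1,R1,n in legs:
        tot=(r.inv()*R1).as_rotvec(); r0=r; p0=p
        for k in range(n):
            rk=r0*R.from_rotvec(tot*(k+1)/n); pk=p0+(P1-p0)*(k+1)/n
            d=r.inv().apply(pk-p).round(4); t=(r.inv()*rk).as_rotvec().round(3)
            print([*d.tolist(),*t.tolist()]); p=p+r.apply(d); r=r*R.from_rotvec(t)
        print('--')
def st():
    p,r,o=now(); L=np.linalg.inv(np.array([[np.cos(A),-np.sin(A)],[np.sin(A),np.cos(A)]]))@(p[:2]-C2)*1e3
    print('t',round(o['time_s'],2),'p',p.round(4),'L',L.round(1),'z_tool',r.as_matrix()[:,2].round(3),'F',np.round(o['force'],1),'g',round(o['grip_width'],4),'q',np.round(o['qpos'],2))
E
python3 - <<'E'
from h import *
print(Rlean(35).as_matrix().round(2))
plan([(W(-84,-28,240),Rlean(35),8),(W(-84,-28,115),Rlean(35),4)])
E
```

```text
[[-0.82 -0.04  0.57]
 [-0.03  1.    0.02]
 [-0.57  0.   -0.82]]
[-0.0482, -0.0195, -0.002, -0.017, -0.075, -0.053]
[-0.0471, -0.0219, 0.0012, -0.016, -0.075, -0.052]
[-0.0457, -0.0245, 0.0043, -0.017, -0.076, -0.053]
[-0.0439, -0.0269, 0.0073, -0.017, -0.075, -0.053]
[-0.0418, -0.0293, 0.01, -0.017, -0.075, -0.052]
[-0.0393, -0.0317, 0.0126, -0.016, -0.075, -0.053]
[-0.0366, -0.0338, 0.0149, -0.017, -0.075, -0.052]
[-0.0335, -0.036, 0.0169, -0.017, -0.075, -0.053]
--
[0.0179, -0.0, 0.0256, 0.0, -0.0, -0.0]
[0.0179, -0.0, 0.0256, 0.0, -0.0, -0.0]
[0.0179, -0.0, 0.0256, 0.0, -0.0, -0.0]
[0.0179, -0.0, 0.0256, 0.0, -0.0, -0.0]
--
```

servo_tool(plan=[[0,-0.048,-0.0195,-0.002,-0.017,-0.075,-0.053],[0,-0.047,-0.022,0.001,-0.016,-0.075,-0.053],[0,-0.046,-0.0245,0.004,-0.017,-0.075,-0.053],[0,-0.044,-0.027,0.007,-0.017,-0.075,-0.053],[0,-0.042,-0.029,0.01,-0.017,-0.075,-0.053],[0,-0.039,-0.032,0.0125,-0.016,-0.075,-0.053],[0,-0.0365,-0.034,0.015,-0.017,-0.075,-0.053],[0,-0.0335,-0.036,0.017,-0.017,-0.075,-0.053]], force=20)

```text
time_s: 1.1
ee_pos: [0.5084, 0.2149, 0.2409]
eef_rot: [-3.141, 0.613, -3.095]
force: [1.4, 0.6, 0.8]
grip_width: 0.0175
grip_force: 0.0
```

```bash
python3 - <<'E'
from h import *
st()
plan([(W(-84,-28,115),Rlean(35),8)])
E
```

```text
t 1.1 p [0.5084 0.2149 0.2409] L [-82.9 -29.2] z_tool [ 0.574  0.026 -0.818] F [1.4 0.6 0.8] g 0.0175 q [ 0.43  0.03  1.9  -0.36  0.66 -0.96]
[0.0092, 0.0002, 0.0128, 0.0, 0.0, 0.001]
[0.0091, 0.0001, 0.0128, 0.001, 0.0, 0.0]
[0.0092, 0.0002, 0.0128, -0.0, 0.001, 0.001]
[0.0091, 0.0001, 0.0128, 0.0, -0.0, 0.0]
[0.0092, 0.0002, 0.0128, 0.0, 0.0, 0.001]
[0.0091, 0.0001, 0.0128, 0.001, 0.0, 0.0]
[0.0092, 0.0002, 0.0129, -0.0, 0.0, 0.001]
[0.0091, 0.0001, 0.0128, 0.0, 0.001, 0.0]
--
```

servo_tool(plan=[[0,0.0145,0,0.0205,0,0,0],[0,0.0145,0,0.0205,0,0,0],[0,0.0145,0,0.0205,0,0,0],[0,0.0145,0,0.0205,0,0,0],[0,0.0145,0,0.0205,0,0,0],[0,0.001,-0.006,-0.0005,0,0,0],[0,0,-0.006,0,0,0,0],[0,0,0,0,0,0,0]])

```text
time_s: 2.1
ee_pos: [0.5067, 0.2038, 0.1163]
eef_rot: [3.14, 0.612, -3.099]
force: [0.5, 0.5, -0.3]
grip_width: 0.0004
grip_force: 0.0
```

```bash
python3 - <<'E'
from h import *
st()
c=cam('top'); d=cam('side')
a=cv2.resize(c['pixels'][160:260,240:340,::-1],None,fx=4,fy=4,interpolation=cv2.INTER_CUBIC)
b=cv2.resize(d['pixels'][160:260,240:340,::-1],None,fx=4,fy=4,interpolation=cv2.INTER_CUBIC)
cv2.imwrite('pics/g1.png',np.hstack([a,b]))
ph=np.linspace(.12,1.68,14)
T=[W(5-63*np.cos(f)-80*np.sin(f)-17.4,-130+80*np.cos(f)-63*np.sin(f)+12.5,115) for f in ph]
plan([(t,Rlean(35),1) for t in T])
E
```

```text
t 2.1 p [0.5067 0.2038 0.1163] L [-85.1 -40.2] z_tool [ 0.574  0.026 -0.819] F [ 0.5  0.5 -0.3] g 0.0004 q [ 0.41  0.21  2.04 -0.6   0.37 -0.7 ]
[0.0001, -0.0058, 0.0012, 0.002, 0.0, 0.001]
--
[0.0066, -0.0091, -0.0046, 0.0, 0.0, 0.0]
--
[0.0057, -0.0101, -0.004, 0.0, 0.0, 0.0]
--
[0.0046, -0.0108, -0.0033, 0.0, 0.0, 0.0]
--
[0.0036, -0.0114, -0.0025, 0.0, 0.0, 0.0]
--
[0.0024, -0.0118, -0.0016, 0.0, 0.0, 0.0]
--
[0.0013, -0.0122, -0.0009, 0.0, 0.0, 0.0]
--
[0.0, -0.0122, -0.0, 0.0, 0.0, 0.0]
--
[-0.0012, -0.0121, 0.0008, 0.0, 0.0, 0.0]
--
[-0.0023, -0.0119, 0.0016, 0.0, 0.0, 0.0]
--
[-0.0035, -0.0114, 0.0024, 0.0, 0.0, 0.0]
--
[-0.0046, -0.0109, 0.0033, 0.0, 0.0, 0.0]
--
[-0.0056, -0.0101, 0.0039, 0.0, 0.0, 0.0]
--
[-0.0065, -0.0092, 0.0046, 0.0, 0.0, 0.0]
--
```

View pics/g1.png

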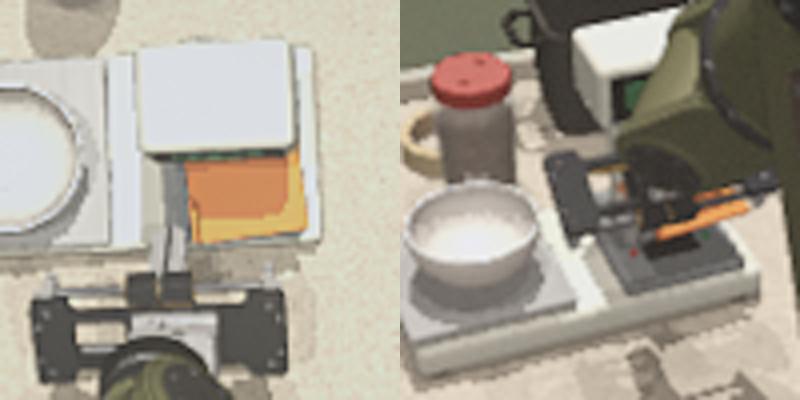

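servo_tool(plan=[[0,0,-0.006,0.001,0,0,0],[0,0.0065,-0.009,-0.0045,0,0,0],[0,0.0055,-0.01,-0.004,0,0,0],[0,0.0045,-0.011,-0.0035,0,0,0],[0,0.0035,-0.0115,-0.0025,0,0,0],[0,0.0025,-0.012,-0.0015,0,0,0],[0,0.0015,-0.012,-0.001,0,0,0],[0,0,-0.012,0,0,0,0]])

```text
time_s: 3.2
ee_pos: [0.4805, 0.1186, 0.1144]
eef_rot: [3.141, 0.61, -3.098]
force: [0.0, -0.3, -1.0]
grip_width: 0.0004
grip_force: 0.4
```

servo_tool(plan=[[0,-0.001,-0.012,0.001,0,0,0],[0,-0.0025,-0.012,0.0015,0,0,0],[0,-0.0035,-0.0115,0.0025,0,0,0],[0,-0.0045,-0.011,0.003,0,0,0],[0,-0.0055,-0.01,0.004,0,0,0],[0,0,0,0,0,0,0],[0,0,0,0,0,0,0],[0,0,0,0,0,0,0]])

```text
time_s: 4.2
ee_pos: [0.5029, 0.0631, 0.1134]
eef_rot: [3.142, 0.607, -3.098]
force: [-4.1, -2.7, -1.0]
grip_width: 0.0004
grip_force: 2.3
```

```bash
python3 - <<'E'
from h import *
st()
c=cam('top'); P=cloud(c)
hsv=cv2.cvtColor(c['pixels'],cv2.COLOR_RGB2HSV)
cv2.imwrite('pics/g2.png',cv2.resize(c['pixels'][160:280,240:380,::-1],None,fx=5,fy=5,interpolation=cv2.INTER_CUBIC))
ph=[1.56,1.62,1.68,1.72,1.75]
plan([(W(5-63*np.cos(f)-80*np.sin(f)-17.4,-130+80*np.cos(f)-63*np.sin(f)+12.5,115),Rlean(35),1) for f in ph])
E
```

```text
t 4.2 p [0.5029 0.0631 0.1134] L [ -94.7 -180.6] z_tool [ 0.57   0.025 -0.821] F [-4.1 -2.7 -1. ] g 0.0004 q [ 0.06  0.12  2.16 -0.03  0.26 -1.53]
[-0.0021, 0.001, -0.0004, 0.001, -0.004, 0.002]
--
[-0.0032, -0.0047, 0.0023, 0.0, 0.0, -0.0]
--
[-0.0034, -0.0045, 0.0023, 0.0, 0.0, -0.0]
--
[-0.0024, -0.0029, 0.0017, 0.0, 0.0, -0.0]
--
[-0.0018, -0.002, 0.0013, 0.0, 0.0, -0.0]
--
```

View pics/g2.png

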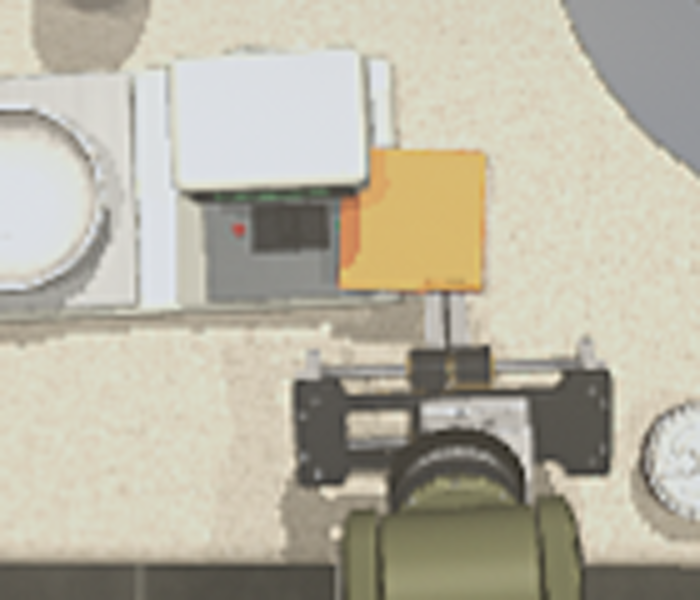

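servo_tool(plan=[[0,-0.002,-0.001,0.001,0,0,0],[0,-0.0015,-0.0025,0.001,0,0,0],[0,-0.0015,-0.0025,0.001,0,0,0],[0,-0.0015,-0.0025,0.001,0,0,0],[0,0,0,0,0,0,0],[0,0,0,0,0,0,0],[0,0,0,0,0,0,0],[0,0,0,0,0,0,0]])

```text
time_s: 5.25
ee_pos: [0.5103, 0.0547, 0.1134]
eef_rot: [-3.142, 0.606, -3.099]
force: [-9.9, -7.8, 0.6]
grip_width: 0.0004
grip_force: 5.1
```

```bash
cat >> h.py <<'E'
def guard():
    c=cam('top'); P=cloud(c); hsv=cv2.cvtColor(c['pixels'],cv2.COLOR_RGB2HSV)
    m=(hsv[...,1]>90)&(hsv[...,0]<25)&(hsv[...,0]>8)&(P[...,2]>.085)&(P[...,2]<.125); m[:165]=0;m[235:]=0;m[:,:300]=0;m[:,:][:,360:]=0
    n,l,s,_=cv2.connectedComponentsWithStats(m.astype(np.uint8)); k=1+np.argmax(s[1:,4]); q=P[l==k][:,:2]
    q=(q-C2)@np.array([[np.cos(A),-np.sin(A)],[np.sin(A),np.cos(A)]])*1e3
    print('guard rect local',cv2.minAreaRect(q.astype(np.float32)),q.min(0),q.max(0))
E
python3 - <<'E'
from h import *
st(); guard(); st()
E
```

```text
t 5.25 p [0.5103 0.0547 0.1134] L [ -87.6 -189.4] z_tool [ 0.569  0.024 -0.822] F [-9.9 -7.8  0.6] g 0.0004 q [ 0.03  0.13  2.15  0.02  0.26 -1.6 ]
guard rect local ((-26.338138580322266, -168.114501953125), (87.8917007446289, 87.42755126953125), 1.7094165086746216) [ -71.15005783 -212.43320841] [  17.83106556 -124.29432241]
t 5.3 p [0.5103 0.0547 0.1134] L [ -87.6 -189.3] z_tool [ 0.569  0.024 -0.822] F [-9.8 -8.   1.5] g 0.0007 q [ 0.03  0.13  2.15  0.02  0.26 -1.6 ]
```

servo_tool(plan=[[0,0.006,0,-0.004,0,0,0],[0,0,-0.011,0,0,0,0],[0,0,-0.011,0,0,0,0],[0,-0.004,0,0.003,0,0,0],[0,-0.002,0,0.0015,0,0,0],[0,-0.0025,-0.0025,0.0015,0,0,0],[0,-0.0015,-0.0015,0.001,0,0,0],[0,0,0,0,0,0,0]])

```text
time_s: 6.3
ee_pos: [0.5183, 0.0301, 0.1143]
eef_rot: [3.141, 0.609, -3.098]
force: [-3.0, -2.2, -0.7]
grip_width: 0.001
grip_force: 1.2
```

```bash
python3 - <<'E'
from h import *
st(); guard()
E
```

```text
t 6.3 p [0.5183 0.0301 0.1143] L [ -80.6 -214.2] z_tool [ 0.572  0.026 -0.82 ] F [-3.  -2.2 -0.7] g 0.001 q [-0.03  0.14  2.14  0.17  0.26 -1.8 ]
guard rect local ((-23.57788848876953, -170.7895965576172), (87.78153991699219, 86.87003326416016), 7.03623628616333) [ -71.28310228 -218.14740015] [  22.69877315 -127.35696759]
```

servo_tool(plan=[[0,-0.001,-0.001,0.0005,0,0,0],[0,-0.001,-0.001,0.0005,0,0,0],[0,0,0,0,0,0,0],[0,0,0,-0.04,0,0,0],[0,0,0,-0.04,0,0,0],[0,0,0.052,0,0,0,0],[0,0,0.052,0,0,0,0],[0,0,0.052,0,0,0,0]])

```text
time_s: 7.35
ee_pos: [0.4691, 0.1724, 0.1812]
eef_rot: [3.14, 0.61, -3.099]
force: [1.0, -0.6, 0.7]
grip_width: 0.0004
grip_force: 0.0
```

```bash
python3 - <<'E'
from h import *
st(); guard()
c=load('top'); d=cam('side')
a=cv2.resize(c['pixels'][160:260,250:350,::-1],None,fx=4,fy=4,interpolation=cv2.INTER_CUBIC)
b=cv2.resize(d['pixels'][180:255,265:340,::-1],(400,400),interpolation=cv2.INTER_CUBIC)
cv2.imwrite('pics/g3.png',np.hstack([a,b]))
plan([(W(-38,-56,84),Rlean(35),4)])
E
```

```text
t 7.35 p [0.4691 0.1724 0.1812] L [-123.9  -70. ] z_tool [ 0.572  0.026 -0.82 ] F [ 1.  -0.6  0.7] g 0.0004 q [ 0.37 -0.01  2.1  -0.39  0.5  -0.95]
guard rect local ((-22.246692657470703, -172.08029174804688), (88.3714599609375, 86.69451141357422), 8.953457832336426) [ -71.61733972 -220.3506442 ] [  25.73868196 -127.67406364]
[-0.0038, 0.0026, 0.0322, 0.001, -0.0, 0.001]
[-0.0039, 0.0027, 0.0322, 0.002, -0.001, 0.001]
[-0.0038, 0.0027, 0.0323, 0.001, -0.0, 0.001]
[-0.0038, 0.0028, 0.0322, 0.002, -0.001, 0.001]
--
```

View pics/g3.png

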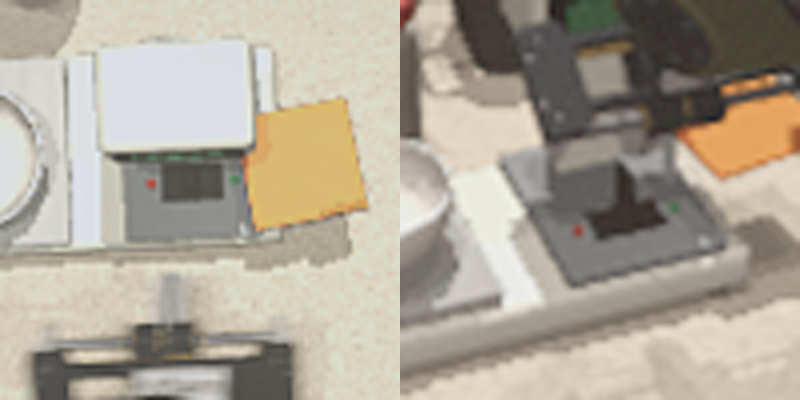

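servo_tool(plan=[[0,-0.004,0.012,0.02,0,0,0],[0,-0.004,0,0.027,0,0,0],[0,-0.004,0,0.027,0,0,0],[0,-0.003,0,0.027,0,0,0],[0,0,0,0.027,0,0,0],[0,0,0,0,0,0,0],[0,0,0,0,0,0,0],[0,0,0,0,0,0,0]])

```text
time_s: 8.45
ee_pos: [0.5536, 0.1867, 0.0848]
eef_rot: [3.141, 0.609, -3.098]
force: [0.3, -0.5, 0.6]
grip_width: 0.0004
grip_force: 0.0
```

```bash
python3 - <<'E'
from h import *
st()
d=cam('side')
b=cv2.resize(d['pixels'][180:255,265:340,::-1],(600,600),interpolation=cv2.INTER_CUBIC)
cv2.imwrite('pics/g4.png',b)
E
```

```text
t 8.45 p [0.5536 0.1867 0.0848] L [-38.9 -59.2] z_tool [ 0.571  0.026 -0.82 ] F [ 0.3 -0.5  0.6] g 0.0004 q [ 0.33  0.34  1.97 -0.59  0.3  -0.76]
```

View pics/g4.png

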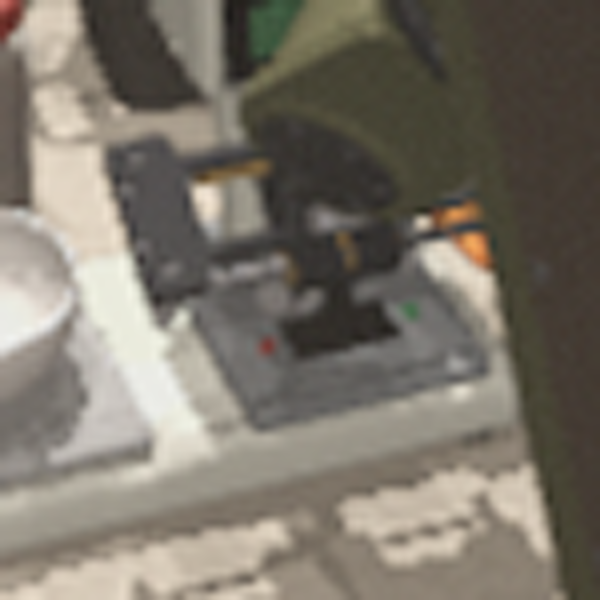

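servo_tool(plan=[[0,0,-0.005,0,0,0,0],[0,0,-0.004,0,0,0,0],[0,0,-0.003,0,0,0,0],[0,0,-0.003,0,0,0,0],[0,0,-0.002,0,0,0,0],[0,0,0,0,0,0,0],[0,0,0,0,0,0,0],[0,0,0,0,0,0,0]])

```text
time_s: 9.5
ee_pos: [0.5544, 0.1698, 0.0837]
eef_rot: [3.141, 0.607, -3.098]
force: [-0.2, 2.2, 1.6]
grip_width: 0.0004
grip_force: 1.4
```

```bash
python3 - <<'E'
from h import *
st()
E
```

```text
t 9.5 p [0.5544 0.1698 0.0837] L [-38.8 -76.2] z_tool [ 0.57   0.026 -0.821] F [-0.2  2.2  1.6] g 0.0004 q [ 0.3   0.33  1.98 -0.55  0.28 -0.83]
```

servo_tool(plan=[[0,0,-0.0015,0,0,0,0],[0,0,-0.0015,0,0,0,0],[0,0,-0.0015,0,0,0,0],[0,0,0,0,0,0,0],[0,0,0,0,0,0,0],[0,0,0,0,0,0,0],[0,0,0,0,0,0,0],[0,0,0,0,0,0,0]])

```text
time_s: 10.5
ee_pos: [0.5545, 0.1652, 0.0836]
eef_rot: [3.141, 0.607, -3.098]
force: [-1.2, 4.7, -1.4]
grip_width: 0.0007
grip_force: 1.9
```

```bash
python3 - <<'E'
from h import *
st()
d=cam('side')
b=cv2.resize(d['pixels'][195:245,285:335,::-1],(600,600),interpolation=cv2.INTER_CUBIC)
cv2.imwrite('pics/g5.png',b)
E
```

```text
t 10.5 p [0.5545 0.1652 0.0836] L [-38.9 -80.8] z_tool [ 0.57   0.025 -0.821] F [-1.2  4.7 -1.4] g 0.0007 q [ 0.29  0.33  1.98 -0.53  0.27 -0.86]
```

View pics/g5.png

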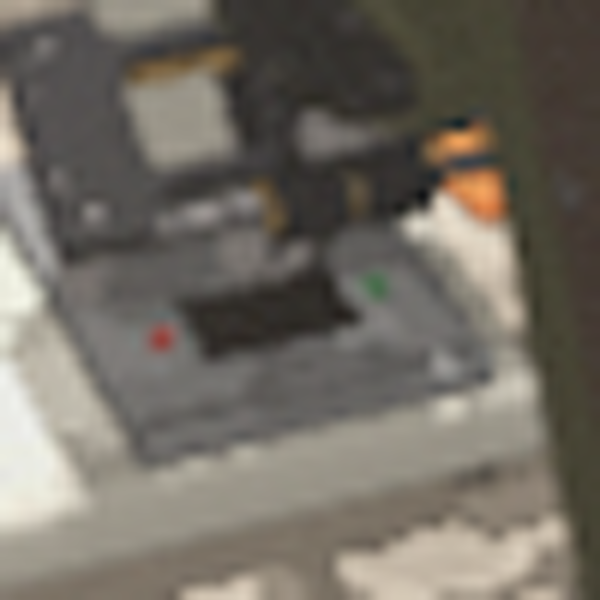

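servo_tool(plan=[[0,0,-0.0015,0,0,0,0],[0,0,-0.0015,0,0,0,0],[0,0,-0.001,0,0,0,0],[0,0,0,0,0,0,0],[0,0,0,0,0,0,0],[0,0,0,0,0,0,0],[0,0,0,0,0,0,0],[0,0,0,0,0,0,0]])

```text
time_s: 11.55
ee_pos: [0.5547, 0.1617, 0.0838]
eef_rot: [3.14, 0.608, -3.097]
force: [-1.6, 9.7, -0.5]
grip_width: 0.0006
grip_force: 4.0
```

```bash
python3 - <<'E'
from h import *
st()
E
```

```text
t 11.55 p [0.5547 0.1617 0.0838] L [-38.8 -84.3] z_tool [ 0.571  0.026 -0.821] F [-1.6  9.7 -0.5] g 0.0006 q [ 0.28  0.33  1.99 -0.52  0.27 -0.88]
```

servo_tool(plan=[[0,0,0,0,0,0,0],[0,0,0,0,0,0,0],[0,0,0,0,0,0,0],[0,0,0.01,0,0,0,0],[0,0,0.015,0,0,0,0],[0,0,0.005,0,0,0,0],[0,0,0,-0.05,0,0,0],[0,0,0,-0.06,0,0,0]])

```text
time_s: 12.55
ee_pos: [0.4896, 0.1877, 0.1738]
eef_rot: [-3.141, 0.604, -3.097]
force: [0.3, 0.7, 1.3]
grip_width: 0.0006
grip_force: 0.0
```

```bash
python3 - <<'E'
from h import *
st(); guard()
c=load('top'); d=cam('side')
a=cv2.resize(c['pixels'][160:235,210:330,::-1],None,fx=5,fy=5,interpolation=cv2.INTER_CUBIC)[:, :400]
b=cv2.resize(d['pixels'][180:255,265:340,::-1],(400,375),interpolation=cv2.INTER_CUBIC)
cv2.imwrite('pics/g6.png',np.hstack([a,b]))
P=cloud(c); k=P[172:225,215:262].reshape(-1,3)
k=k[(k[:,2]>.096)&(k[:,2]<.112)]
from scipy.optimize import least_squares
x=k[:,:2]; r=least_squares(lambda q:np.hypot(*(x-q[:2]).T)-q[2],[.579,.33,.056],loss='soft_l1',f_scale=.002).x; print('bowl',r,len(x))
# lemon ellipse: tight model, points z>0.028 silhouette
L0=P[228:258,398:424].reshape(-1,3); L0=L0[(L0[:,2]>.015)&np.isfinite(L0[:,2])]
def ell(q):
    a=q[2]; d=L0-np.array([q[0],q[1],.028]); u=d[:,0]*np.cos(a)+d[:,1]*np.sin(a); v=-d[:,0]*np.sin(a)+d[:,1]*np.cos(a)
    return (np.sqrt((u/.039)**2+(v/.0275)**2+(d[:,2]/.028)**2)-1)*.028
r=least_squares(ell,[.447,-.198,.3],loss='soft_l1',f_scale=.002); print('lemon',r.x,np.rad2deg(r.x[2]),np.sqrt(np.mean(r.fun**2)),len(L0))
# monitor near edge points
q=P[100:225,380:475].reshape(-1,3); q=q[(q[:,2]>.38)]; print('mon top low-y/x', q[np.argmin(q[:,0])], q[np.argmin(q[:,1])], q[np.argmax(q[:,1])])
E
```

```text
t 12.55 p [0.4896 0.1877 0.1738] L [-102.8  -55.6] z_tool [ 0.568  0.025 -0.823] F [0.3 0.7 1.3] g 0.0006 q [ 0.39  0.06  2.05 -0.42  0.5  -0.91]
guard rect local ((-22.24636459350586, -172.12948608398438), (88.01360321044922, 86.74922943115234), 9.278072357177734) [ -71.76473806 -220.44413591] [  25.8728969  -127.59255538]
bowl [0.57807761 0.32866646 0.05569021] 160
lemon [ 0.44762312 -0.20098769  0.2814646 ] 16.126733435623642 0.002740119443586771 317
mon top low-y/x [ 0.51208962 -0.2504541   0.38257303] [ 0.56238545 -0.27872912  0.39068933] [ 0.76857796 -0.05643759  0.42578526]
```

View pics/g6.png

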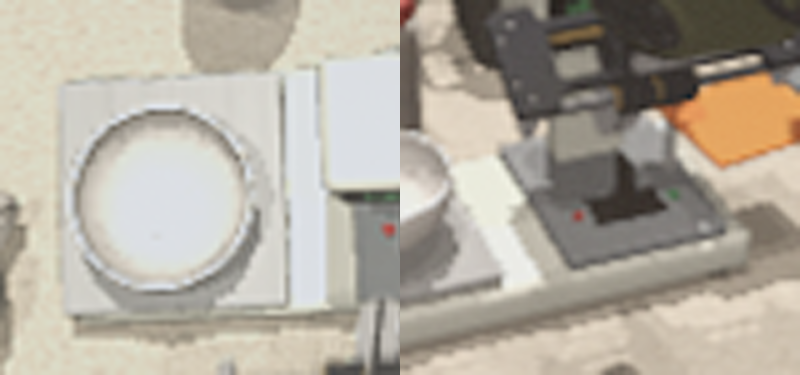

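```bash
python3 - <<'E'
from h import *
plan([(np.array([.444,-.2007,.20]),Rlean(0,np.deg2rad(17)),8)])
E
```

```text
[0.0049, -0.0484, -0.0068, -0.009, 0.076, -0.031]
[0.007, -0.0481, -0.0068, -0.01, 0.077, -0.03]
[0.0089, -0.0478, -0.0067, -0.009, 0.076, -0.031]
[0.0109, -0.0474, -0.0063, -0.009, 0.077, -0.03]
[0.0128, -0.047, -0.0059, -0.01, 0.076, -0.031]
[0.0146, -0.0466, -0.0053, -0.009, 0.077, -0.031]
[0.0165, -0.046, -0.0045, -0.009, 0.076, -0.03]
[0.0181, -0.0454, -0.0036, -0.01, 0.077, -0.031]
--
```

servo_tool(plan=[[79,0.005,-0.0485,-0.007,-0.009,0.076,-0.031],[79,0.007,-0.048,-0.007,-0.01,0.077,-0.03],[79,0.009,-0.048,-0.0065,-0.009,0.076,-0.031],[79,0.011,-0.0475,-0.0065,-0.009,0.077,-0.03],[79,0.013,-0.047,-0.006,-0.01,0.076,-0.031],[79,0.0145,-0.0465,-0.0055,-0.009,0.077,-0.031],[79,0.0165,-0.046,-0.0045,-0.009,0.076,-0.03],[79,0.018,-0.0455,-0.0035,-0.01,0.077,-0.031]])

```text
time_s: 13.65
ee_pos: [0.441, -0.1911, 0.1945]
eef_rot: [-3.136, 0.007, -2.857]
force: [-0.0, 1.0, -0.1]
grip_width: 0.0738
grip_force: 0.0
```

```bash
python3 - <<'E'
from h import *
st()
plan([(np.array([.444,-.2007,.11]),Rlean(0,np.deg2rad(17)),3),(np.array([.444,-.2007,.036]),Rlean(0,np.deg2rad(17)),3)])
d=cam('side'); P=cloud(d)
E
```

```text
t 13.65 p [ 0.441  -0.1911  0.1945] L [-167. -432.] z_tool [ 0.008 -0.004 -1.   ] F [-0.   1.  -0.1] g 0.0738 q [-0.49  0.17  1.75  0.    1.21 -2.34]
[0.0001, -0.0032, 0.0282, -0.002, 0.002, -0.004]
[0.0001, -0.0032, 0.0282, -0.002, 0.002, -0.004]
[0.0001, -0.0034, 0.0282, -0.002, 0.003, -0.004]
--
[-0.0, 0.0, 0.0247, 0.0, -0.0, -0.0]
[-0.0, 0.0, 0.0246, 0.0, -0.0, -0.0]
[-0.0001, 0.0, 0.0247, 0.0, -0.0, -0.0]
--
```

servo_tool(plan=[[79,0,-0.004,0.028,-0.002,0.002,-0.004],[79,0,-0.003,0.028,-0.002,0.002,-0.004],[79,0,-0.003,0.028,-0.002,0.003,-0.004],[79,0,0,0.025,0,0,0],[79,0,0,0.015,0,0,0],[79,0,0,0,0,0,0],[79,0,0,0,0,0,0],[79,0,0,0,0,0,0]])

```text
time_s: 14.7
ee_pos: [0.4457, -0.1989, 0.0718]
eef_rot: [-3.14, 0.003, -2.845]
force: [0.2, 0.3, 0.7]
grip_width: 0.0741
grip_force: 0.0
```

```bash
python3 - <<'E'
from h import *
st()
c=cam('top');d=cam('side')
a=cv2.resize(c['pixels'][205:280,355:455,::-1],(400,300),interpolation=cv2.INTER_CUBIC)
cv2.imwrite('pics/l1.png',a)
E
```

```text
t 14.7 p [ 0.4457 -0.1989  0.0718] L [-162.7 -440. ] z_tool [ 0.004 -0.001 -1.   ] F [0.2 0.3 0.7] g 0.0741 q [-0.5   0.35  1.84  0.    0.94 -2.36]
```

View pics/l1.png

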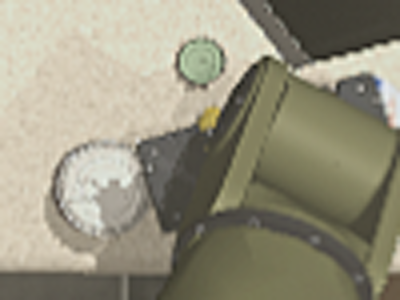

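servo_tool(plan=[[79,0,-0.001,0.012,0,0,0],[79,0,-0.001,0.012,0,0,0],[79,0,0,0.012,0,0,0],[79,0,0,0,0,0,0],[40,0,0,0,0,0,0],[40,0,0,0,0,0,0],[40,0,0,0,0,0,0],[40,0,0,0,0,0,0]], force=12)

```text
time_s: 15.8
ee_pos: [0.4462, -0.2007, 0.0353]
eef_rot: [-3.14, 0.003, -2.845]
force: [0.5, 0.4, 2.9]
grip_width: 0.0533
grip_force: 11.7
```

```bash
python3 - <<'E'
from h import *
st(); print(ctrl.get_obs()['grip_force'])
E
```

```text
t 15.8 p [ 0.4462 -0.2007  0.0353] L [-162.2 -441.8] z_tool [ 0.003 -0.    -1.   ] F [0.5 0.4 2.9] g 0.0533 q [-0.5   0.42  1.86  0.    0.86 -2.37]
11.678979850548785
```

servo_tool(plan=[[40,0,0,-0.02,0,0,0],[40,0,0,-0.03,0,0,0],[40,0,0,-0.035,0,0,0],[40,0,0,-0.035,0,0,0],[40,0,0,-0.035,0,0,0],[40,0,0,0,0,0,0],[40,0,0,0,0,0,0],[40,0,0,0,0,0,0]])

```text
time_s: 16.8
ee_pos: [0.4451, -0.2004, 0.1887]
eef_rot: [3.141, 0.001, -2.845]
force: [-0.5, 0.6, -1.7]
grip_width: 0.054
grip_force: 11.7
```

```bash
python3 - <<'E'
from h import *
st(); print(ctrl.get_obs()['grip_force'])
plan([(np.array([.45,.30,.195]),Rlean(0),12),(np.array([.577,.328,.195]),Rlean(0),4)])
E
```

```text
t 16.8 p [ 0.4451 -0.2004  0.1887] L [-163.3 -441.5] z_tool [ 0.     0.001 -1.   ] F [-0.5  0.6 -1.7] g 0.054 q [-0.5   0.2   1.74  0.    1.21 -2.37]
11.748986025340855
[-0.0126, 0.0398, -0.0005, 0.0, 0.0, 0.021]
[-0.0117, 0.04, -0.0005, 0.0, 0.0, 0.022]
[-0.0109, 0.0402, -0.0005, 0.0, 0.0, 0.021]
[-0.01, 0.0405, -0.0004, 0.0, 0.0, 0.021]
[-0.0091, 0.0407, -0.0005, 0.0, 0.0, 0.021]
[-0.0083, 0.0409, -0.0005, 0.0, 0.0, 0.022]
[-0.0074, 0.041, -0.0005, 0.001, 0.0, 0.021]
[-0.0065, 0.0412, -0.0005, -0.0, 0.0, 0.021]
[-0.0057, 0.0413, -0.0006, -0.0, 0.0, 0.021]
[-0.0048, 0.0414, -0.0005, -0.0, 0.0, 0.022]
[-0.0039, 0.0415, -0.0005, -0.0, 0.001, 0.021]
[-0.003, 0.0416, -0.0005, -0.0, -0.0, 0.021]
--
[-0.032, 0.0057, -0.0, -0.0, -0.0, 0.0]
[-0.032, 0.0057, -0.0, -0.0, -0.0, 0.0]
[-0.032, 0.0056, -0.0001, -0.0, -0.0, 0.0]
[-0.0321, 0.0057, 0.0, -0.0, -0.0, 0.0]
--
```

servo_tool(plan=[[40,-0.0125,0.04,-0.0005,0,0,0.021],[40,-0.0115,0.04,-0.0005,0,0,0.022],[40,-0.011,0.04,-0.0005,0,0,0.021],[40,-0.01,0.0405,-0.0005,0,0,0.021],[40,-0.009,0.0405,-0.0005,0,0,0.021],[40,-0.0085,0.041,-0.0005,0,0,0.022],[40,-0.0075,0.041,-0.0005,0,0,0.021],[40,-0.0065,0.041,-0.0005,0,0,0.021]])

```text
time_s: 17.8
ee_pos: [0.4484, 0.134, 0.1931]
eef_rot: [-3.141, 0.001, -3.016]
force: [1.2, -0.1, -0.4]
grip_width: 0.0542
grip_force: 11.7
```

servo_tool(plan=[[40,-0.0055,0.0415,-0.0005,0,0,0.021],[40,-0.005,0.0415,-0.0005,0,0,0.022],[40,-0.004,0.0415,-0.0005,0,0,0.021],[40,-0.003,0.0415,-0.0005,0,0,0.021],[40,-0.032,0.0055,0,0,0,0],[40,-0.032,0.0055,0,0,0,0],[40,-0.03,0.0055,0,0,0,0],[40,-0.02,0.0055,0,0,0,0]])

```text
time_s: 18.8
ee_pos: [0.5644, 0.3263, 0.1945]
eef_rot: [-3.141, 0.0, -3.1]
force: [-0.7, -0.1, -0.8]
grip_width: 0.0536
grip_force: 11.8
```

```bash
python3 - <<'E'
from h import *
st(); print(ctrl.get_obs()['grip_force'])
plan([(np.array([.577,.328,.12]),Rlean(0),6)])
c=cam('top'); P=cloud(c)
hsv=cv2.cvtColor(c['pixels'],cv2.COLOR_RGB2HSV); m=(hsv[...,0]>20)&(hsv[...,0]<35)&(hsv[...,1]>120); m[:150]=0;m[240:]=0;m[:,:200]=0;m[:,290:]=0
q=P[m]; print('lemon seen',len(q),np.nanmean(q,0),np.nanmin(q,0),np.nanmax(q,0))
E
```

```text
t 18.8 p [0.5644 0.3263 0.1945] L [-22.3  79.8] z_tool [ 0.    -0.001 -1.   ] F [-0.7 -0.1 -0.8] g 0.0536 q [ 0.47  0.55  1.23 -0.    1.35 -1.14]
11.751640407310333
[-0.0021, 0.0002, 0.0124, -0.0, 0.0, -0.0]
[-0.0021, 0.0002, 0.0124, -0.0, 0.0, -0.0]
[-0.0021, 0.0002, 0.0125, -0.001, 0.0, -0.0]
[-0.0021, 0.0002, 0.0124, 0.0, 0.0, -0.0]
[-0.0021, 0.0002, 0.0124, 0.0, 0.0, -0.0]
[-0.0021, 0.0002, 0.0124, -0.0, 0.0, -0.0]
--
lemon seen 2 [0.5272702  0.30483021 0.34970926] [0.51332472 0.27280262 0.20065953] [0.54121568 0.3368578  0.49875899]
```

servo_tool(plan=[[40,-0.004,0,0.012,0,0,0],[40,-0.004,0.001,0.012,0,0,0],[40,-0.004,0.001,0.013,0,0,0],[40,0,0,0.013,0,0,0],[40,0,0,0.013,0,0,0],[40,0,0,0.012,0,0,0],[40,0,0,0.006,0,0,0],[40,0,0,0,0,0,0]])

```text
time_s: 19.85
ee_pos: [0.5756, 0.3288, 0.1149]
eef_rot: [-3.141, 0.002, -3.1]
force: [-0.7, -0.0, -1.2]
grip_width: 0.0538
grip_force: 11.7
```

```bash
python3 - <<'E'
from h import *
st()
E
```

```text
t 19.85 p [0.5756 0.3288 0.1149] L [-11.1  81.8] z_tool [ 0.002 -0.    -1.   ] F [-0.7 -0.  -1.2] g 0.0538 q [ 0.46  0.65  1.28 -0.    1.22 -1.15]
```

servo_tool(plan=[[40,0,0,0.004,0,0,0],[40,0,0,0.003,0,0,0],[40,0,0,0.002,0,0,0],[40,0,0,0,0,0,0],[40,0,0,0.002,0,0,0],[40,0,0,0,0,0,0],[40,0,0,0,0,0,0],[40,0,0,0,0,0,0]])

```text
time_s: 20.85
ee_pos: [0.5757, 0.3289, 0.1043]
eef_rot: [-3.141, 0.002, -3.1]
force: [-0.5, 0.6, -0.8]
grip_width: 0.0539
grip_force: 11.7
```

```bash
python3 - <<'E'
from h import *
st()
E
```

```text
t 20.85 p [0.5757 0.3289 0.1043] L [-10.9  81.9] z_tool [ 0.002  0.    -1.   ] F [-0.5  0.6 -0.8] g 0.0539 q [ 0.46  0.66  1.28 -0.    1.2  -1.15]
```

servo_tool(plan=[[40,0,0,0.002,0,0,0],[40,0,0,0,0,0,0],[40,0,0,0.002,0,0,0],[40,0,0,0,0,0,0],[40,0,0,0,0,0,0],[40,0,0,0,0,0,0],[40,0,0,0,0,0,0],[40,0,0,0,0,0,0]])

```text
time_s: 21.85
ee_pos: [0.5757, 0.3288, 0.1003]
eef_rot: [-3.141, 0.002, -3.1]
force: [-0.3, 0.2, -1.4]
grip_width: 0.0537
grip_force: 11.7
```

```bash
python3 - <<'E'
from h import *
st()
E
```

```text
t 21.85 p [0.5757 0.3288 0.1003] L [-10.9  81.9] z_tool [ 0.002 -0.    -1.   ] F [-0.3  0.2 -1.4] g 0.0537 q [ 0.46  0.66  1.29 -0.    1.19 -1.15]
```

servo_tool(plan=[[40,0,0,0.001,0,0,0],[40,0,0,0.001,0,0,0],[40,0,0,0.001,0,0,0],[40,0,0,0,0,0,0],[40,0,0,0,0,0,0],[40,0,0,0,0,0,0],[40,0,0,0,0,0,0],[40,0,0,0,0,0,0]])

```text
time_s: 22.85
ee_pos: [0.5757, 0.3288, 0.0973]
eef_rot: [-3.141, 0.002, -3.1]
force: [-0.3, 0.1, -0.4]
grip_width: 0.0538
grip_force: 11.9
```

```bash
python3 - <<'E'
from h import *
st()
E
```

```text
t 22.85 p [0.5757 0.3288 0.0973] L [-10.9  81.9] z_tool [ 0.002 -0.    -1.   ] F [-0.3  0.1 -0.4] g 0.0538 q [ 0.46  0.67  1.29 -0.    1.18 -1.15]
```

servo_tool(plan=[[40,0,0,0.001,0,0,0],[40,0,0,0.001,0,0,0],[40,0,0,0.0,0,0,0],[40,0,0,0,0,0,0],[40,0,0,0,0,0,0],[40,0,0,0,0,0,0],[40,0,0,0,0,0,0],[40,0,0,0,0,0,0]])

```text
time_s: 23.85
ee_pos: [0.576, 0.3289, 0.0957]
eef_rot: [3.141, 0.003, -3.1]
force: [2.6, -1.3, 5.3]
grip_width: 0.054
grip_force: 12.8
```

```bash
python3 - <<'E'
from h import *
st()
E
```

```text
t 23.85 p [0.576  0.3289 0.0957] L [-10.6  81.9] z_tool [ 0.003  0.    -1.   ] F [ 2.6 -1.3  5.3] g 0.054 q [ 0.46  0.67  1.29 -0.    1.18 -1.15]
```

servo_tool(plan=[[40,0,0,-0.0005,0,0,0],[40,0,0,0,0,0,0],[59,0,0,0,0,0,0],[61,0,0,0,0,0,0],[63,0,0,0,0,0,0],[64,0,0,0,0,0,0],[64,0,0,0,0,0,0],[64,0,0,0,0,0,0]])

```text
time_s: 24.85
ee_pos: [0.5756, 0.3289, 0.0957]
eef_rot: [-3.141, 0.002, -3.1]
force: [1.2, 1.1, 1.7]
grip_width: 0.0556
grip_force: 10.2
```

```bash
python3 - <<'E'
from h import *
st(); print(ctrl.get_obs()['grip_force'])
E
```

```text
t 24.85 p [0.5756 0.3289 0.0957] L [-11.   81.9] z_tool [ 0.002 -0.    -1.   ] F [1.2 1.1 1.7] g 0.0556 q [ 0.46  0.67  1.29 -0.    1.18 -1.15]
10.244535931551582
```

servo_tool(plan=[[59,0,0,0,0,0,0],[59,0,0,0,0,0,0],[59,0,0,-0.002,0,0,0],[59,0,0,-0.002,0,0,0],[60,0,0,0,0,0,0],[60,0,0,0,0,0,0],[60,0,0,0,0,0,0],[60,0,0,0,0,0,0]], force=3)

```text
time_s: 25.85
ee_pos: [0.5757, 0.3289, 0.0997]
eef_rot: [-3.141, 0.002, -3.1]
force: [0.3, 1.1, -0.7]
grip_width: 0.0568
grip_force: 0.0
```

```bash
python3 - <<'E'
from h import *
st(); print(ctrl.get_obs()['grip_force'])
E
```

```text
t 25.85 p [0.5757 0.3289 0.0997] L [-11.   81.9] z_tool [ 0.002 -0.    -1.   ] F [ 0.3  1.1 -0.7] g 0.0568 q [ 0.46  0.66  1.29 -0.    1.19 -1.15]
0.0
```

servo_tool(plan=[[60,0,0,-0.002,0,0,0],[61,0,0,-0.002,0,0,0],[62,0,0,-0.003,0,0,0],[63,0,0,-0.003,0,0,0],[64,0,0,-0.004,0,0,0],[65,0,0,-0.005,0,0,0],[66,0,0,-0.006,0,0,0],[66,0,0,0,0,0,0]])

```text
time_s: 26.85
ee_pos: [0.5758, 0.329, 0.1254]
eef_rot: [3.141, 0.003, -3.1]
force: [-0.1, -0.7, 0.6]
grip_width: 0.062
grip_force: 0.0
```

```bash
python3 - <<'E'
from h import *
st(); print(ctrl.get_obs()['grip_force'])
d=cam('side'); P=cloud(d); hsv=cv2.cvtColor(d['pixels'],cv2.COLOR_RGB2HSV)
m=(hsv[...,0]>20)&(hsv[...,0]<35)&(hsv[...,1]>120); m[:180]=0;m[260:]=0;m[:,:225]=0;m[:,285:]=0
q=P[m]; print(len(q),np.nanmean(q,0),np.nanmin(q,0),np.nanmax(q,0))
E
```

```text
t 26.85 p [0.5758 0.329  0.1254] L [-10.8  82. ] z_tool [ 0.003  0.    -1.   ] F [-0.1 -0.7  0.6] g 0.062 q [ 0.46  0.64  1.27 -0.    1.23 -1.15]
0.0
156 [0.55863144 0.33360344 0.10356896] [0.53708158 0.30874366 0.08056556] [0.58618876 0.35722527 0.11961542]
```

servo_tool(plan=[[66,0,0,-0.02,0,0,0],[66,0,0,-0.03,0,0,0],[66,0,0,-0.04,0,0,0],[66,0.04,0,0,0,0,0],[66,0.05,0,0,0,0,0],[66,0.05,0,0,0,0,0],[66,0.05,0,0,0,0,0],[66,0,0,0,0,0,0]])

```text
time_s: 27.9
ee_pos: [0.3836, 0.3212, 0.2161]
eef_rot: [3.141, 0.004, -3.098]
force: [0.1, -0.0, 0.0]
grip_width: 0.0621
grip_force: 0.0
```

```bash
python3 - <<'E'
from h import *
from scipy.optimize import least_squares
st(); guard(); c=load('top'); P=cloud(c); hsv=cv2.cvtColor(c['pixels'],cv2.COLOR_RGB2HSV)
m=(hsv[...,0]>20)&(hsv[...,0]<35)&(hsv[...,1]>120); m[:170]=0;m[230:]=0;m[:,:215]=0;m[:,272:]=0
q=P[m]; print('lemon',len(q),np.nanmean(q,0),np.nanmin(q,0),np.nanmax(q,0))
k=P[172:225,215:262].reshape(-1,3); k=k[(k[:,2]>.096)&(k[:,2]<.112)&(np.abs(np.hypot(k[:,0]-.578,k[:,1]-.3287)-.0557)<.012)]
x=k[:,:2]; print('bowl',least_squares(lambda q:np.hypot(*(x-q[:2]).T)-q[2],[.579,.33,.056],loss='soft_l1',f_scale=.002).x,len(x),k[:,2].min(),k[:,2].max())
for n,(u0,u1,v0,v1,z0) in dict(yog=(433,457,224,245,.064),tin=(368,393,240,264,.05),spice=(416,435,257,271,.1)).items():
    k=P[v0:v1+1,u0:u1+1].reshape(-1,3); k=k[k[:,2]>z0]; print(n,cv2.minEnclosingCircle(k[:,:2].astype(np.float32)))
E
```

```text
t 27.9 p [0.3836 0.3212 0.2161] L [-203.1   82.1] z_tool [ 0.004  0.001 -1.   ] F [ 0.1 -0.   0. ] g 0.0621 q [ 0.62  0.19  1.67 -0.    1.27 -0.99]
guard rect local ((-22.025760650634766, -172.232666015625), (87.89280700683594, 86.99687194824219), 9.107810974121094) [ -71.37583167 -220.49571388] [  25.60376599 -127.69417325]
lemon 172 [0.57474303 0.32589985 0.10466297] [0.54451196 0.30079259 0.08877135] [0.61388496 0.34874146 0.11652704]
bowl [0.57804315 0.32845898 0.05570743] 165 0.09600381524730661 0.10990434533976412
yog ((0.47092515230178833, -0.2987697720527649), 0.04036686196923256)
tin ((0.4197877049446106, -0.10166478157043457), 0.03779512643814087)
spice ((0.382609099149704, -0.23745885491371155), 0.020616967231035233)
```

Lemon in the bowl, bowl unmoved to within 1 mm, groceries in place, guard open.

```bash
python3 -c "
from station import ctrl
print(ctrl.hand_in())"
```

```text
the job is handed in; nothing more can be done
None
```

I handed the job in at about 28 s: the guard is open at about 1.73 rad (its stop is 1.75). The switch was held over at the green stop for about a second and sprang back upright. The lemon was lowered into the bowl, and the bowl, tin, yoghurt pot and spice jar measured in place to within about 3 mm; I did not re-measure the mug, coffee jar or tea light.

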